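Shim the short leg of a rocking worktop riser

TASK

The wooden riser with the jars rocks because its front-left leg is too short. From the front, slide the flat slip under that leg, flat on the worktop, then slide the wedge, thin end first, in on top of the slip under the same leg just until the leg bears on it and the riser no longer rocks. Push gently, by feel: do not jack the corner up (then it would rock the other way), shift the riser or disturb the other things, and let go of everything at the end.

Things in the scene. Friction and masses are not known exactly. Their poses are not given: they have to be found in the camera images.
- riser: Wooden board on 4 legs, 190 mm deep (x), 235 wide (y), about 2.7 kg, jars fixed on its rear. Origin at worktop level under its middle; x points away from the robot, y left. Round legs, 22 mm across, domed ends, at x +-78, y +-100 mm. It stands level on three; the front-left leg (x -78, y +100) hangs 13 to 18 mm over the worktop (not measured). Board underside at 52 mm, side rails at 38 mm.
- short_corner (a point): Point on top of the riser's board above the axis of the short front-left leg, 69.5 mm above the worktop as it stands; the board's front edge is 17 mm before it, the left edge 17.5 mm beside it. This leg carries nothing until packed. 2 to 7 N of load under it makes the riser firm; at some 8 to 12 N the corner lifts, a neighbouring leg hangs, and the riser rocks the other way.
- slip: Flat packing slip of light wood, 120 mm long (x), 40 wide (y), 8 thick, 0.05 kg. Origin at the centre of its underside. Lies flat on the worktop at the start.
- wedge: Light wood wedge, 122 mm long, 30 wide (y), 0.05 kg. Origin on its flat underside. Thin tip at x +50 mm; the top rises evenly (1 in 10) from 2 mm thick there to 12 mm at x -50; behind, x -50 to -72, an upright grip block 30 mm high. Centre of mass near x -25. Alone too thin for the gap. Wood friction 0.5 to 0.7: it stays where driven; pushing takes about 1.3 x the leg's load.
- tape: Roll of tape lying flat, 98 x 96 x 25 mm, a bystander to leave where it is; origin under its centre.
- tomato: Tomato, 69 mm across, a bystander to leave where it is; origin under its centre.
- lemon: Lemon, 83 x 58 mm, a bystander to leave where it is; origin under its centre.
- garlic: Garlic bulb, 53 mm across, a bystander to leave where it is; origin under its centre.
- katori: Small steel bowl, 94 mm across, 38 mm high, a bystander to leave where it is; origin under its centre.
- wedge_tip (a point): Middle of the wedge's thin edge (2 mm thick), on the underside.
- wedge_grip (a point): Centre of the wedge's upright grip block (22 mm along x, 30 wide, top 30 mm over the underside), 18 mm over the underside; the wedge's rear face is 11 mm behind it.

How it is judged (in metres and radians):
On the way, in this order (a step that is already met when the one before it is completed fails the run):
1. the slip lies flat under the short leg (x of short_corner in the frame of slip between -0.052 and 0.052 m and y of short_corner in the frame of slip between -0.016 and 0.016 m and height (world z) of slip below 0.004 m and angle between slip's own z axis and vertical below 0.06 rad), for 0.2 s.
2. the wedge, on the slip, carries load from the short leg (all of step 1 and x of short_corner in the frame of wedge between -0.05 and 0.048 m and y of short_corner in the frame of wedge between -0.013 and 0.013 m and contact force between wedge and riser above 1.5 N and contact force between wedge and slip above 1 N and height (world z) of short_corner below 0.0708 m), for 0.2 s.
At the end, for the whole second after the job is handed in: Slip flat on the worktop, leg axis within 52 mm of its middle lengthwise, 16 mm sideways; wedge on the slip, its taper under the leg (13 mm sideways); leg presses on wedge with 1.5 to 7.5 N, wedge on slip over 1 N; short corner's top below 70.8 mm; riser and wedge at rest (all of step 2 and linear speed of each of riser, wedge below 0.01 m/s and contact force between wedge and riser below 7.5 N); the robot touches nothing.
It fails at once if the short corner is jacked up or the riser tipped by more than 4 mm at that corner (height (world z) of short_corner above 0.074 m or angle between riser's own z axis and vertical above 0.12 rad).
It fails at once if the riser is shifted by more than 20 mm (distance of riser from where it was at the start of the episode above 0.02 m).
It fails at once if the wedge is rammed against the riser with more than 15 N (contact force between wedge and riser above 15 N).
It fails at once if the robot bears on the riser with more than 15 N (contact force between any of the fingers, the arm and riser above 15 N).
It fails at once if a bystander is moved more than 30 mm (distance of any of tape, tomato, lemon, garlic, katori from where it was at the start of the episode above 0.03 m).
It also fails if it takes over 72 s, if anything falls off the work surface, if the arm or the gripper's body presses on something with over 40 N, if the wrist force passes 120 N, or if a joint passes its speed limit or range.

ROBOT

A 6-joint arm with a two-finger parallel gripper is mounted at the origin on a cart in front of the work surface, level with it; the furniture and walls round the work are solid. World frame = base frame: x ahead of the robot, y to its left, z up, the work surface at z = 0. Lengths are in m, angles in degrees, forces in N, time in s.
With the tool pointing down it reaches from about 0.35 to 0.95 m from the base axis. Payload 17.4 kg.
Tool frame: the origin (TCP) lies between the finger pads; the fingertips stand 25 mm ahead of it and the grasp point (between the pads) lies 6 mm ahead of it; z points along the fingers, y is the line along which they close (so a half turn about z gives the same grasp; the last joint's range is limited). The gripper opens to 93 mm and grips with 3 to 60 N. Pads are 15 mm wide; open, the fingers measure 128 mm over their backs; the gripper's body (75 mm by 188 mm) begins 65 mm behind the grasp point.
Start: joints at [-78.197, 6.646, 82.598, -0, 90.757, -2.166], TCP at [0.163, -0.655, 0.244] pointing down, gripper open.
Joint ranges: [-162.19, 162.19], [-47.58, 125.68], [4.15, 143.07], [-65.23, 245.23], [0.69, 171.88], [-170.13, 170.13]. Speed limits (degrees/s): [108.29, 108.29, 127.2, 180, 180, 180].

INTERFACE

Orientations are given as a 3x3 rotation matrix whose columns are the frame's x, y, z axes.
In Python, from workcell import manip, viewer gives the robot as it stands.
- The arm moves only by the tool jog_arm, never from a script. Its argument "deltas" is a list of rows, each an object with "hand": the opening, from 0 (shut) to 1 (fully open); "linear": the shift along the world's x, y, z each as a share of 0.1 m, from -1 to 1, a list of three; "delta_rot": the turn, a rotation vector about the world's x, y, z each as a share of 5 degrees, from -1 to 1, a list of three. A call has 1 to 8 rows; each row shifts and turns the commanded pose from where the row before left it; what a row does not reach is not made up. A row lasts 1/10 s, in which the tool goes at most 50 mm and 8.59 degrees, less where a joint would pass 70% of its speed; a pose out of reach is approached as far as the arm can. A call with a number of a shift or a turn outside -1 to 1 is refused whole. A call with a gripper value outside its range is refused whole. The fingers move at their own pace and stop on an object; "force" is the grip in N (left out, the last holds). Time passes only in rows, so rows that do not move let the fingers close. It gives the time, the measured TCP pose, the force, the opening and the grip force at its end, in the units of the state.
- manip.get_obs(): the state, without advancing time (a new reading comes with each control period).
- viewer.get_image(name): name is "side" or "top" or "wrist"; returns the picture (384x512x3 uint8, red, green, blue); there is no depth.
- viewer.calibration(name): a dict with "fx", "fy", "cx", "cy" (pixels), "R" (3x3) and "t" (3): a world point X has camera coordinates R X + t. Camera axes: x right, y down, z forward; pixel columns grow to the right and rows downward; lengths in m; the calibration is good to about 2 mm. A picture is of the moment at which its call begins: read the wrist's pose just before it. calibration takes no time and is no camera call; for the wrist camera it gives the pose at the moment of the call.
- manip.job_done(): hands the job in; it is judged then, once.
The state is a dict: "time": time; "joints": joint angles; "joint_velocities": joint speeds; "joint_torque": joint torques, N m; "position": TCP position; "tcp_rot": TCP orientation; "force": force on the tool from outside, world axes, zero at the start; "ft_torque": the same for the moment, N m; "finger_gap": opening from 0.0 (shut) to 1.0 (fully open); "finger_force": force on a finger pad.
Only numpy, scipy, OpenCV 4.12 (cv2) and the standard library are available. Lean on these libraries where they do the work, as an engineer would, in place of code of your own. Each camera call takes 0.05 s, during which the arm holds its last target. There are 200 camera calls.

## Working session

There is one attempt and no reset: what is moved stays moved. The work goes in short steps, Python scripts to look and compute and a tool call to move; the robot and the scene stay as the last step left them, time stands still between calls to the robot, and variables do not carry over. Pictures are saved under pics/ and viewed, at most 10 in all, crops included, and the job is handed in when it is done.

Besides the shell and the picture viewer there is one more tool, called after "Call:" as name(argument=value, ...), one argument or row to a line, values as JSON. jog_arm: Moves the arm, as the interface text tells. Shift numbers are shares of 0.1 m and turn numbers shares of 5 degrees, none past 1 either way. Its arguments: {"type":"object","properties":{"deltas":{"type":"array","items":{"type":"object","properties":{"hand":{"type":"number"},"linear":{"type":"array","items":{"type":"number","minimum":-1,"maximum":1}},"delta_rot":{"type":"array","items":{"type":"number","minimum":-1,"maximum":1}}}}},"force":{"type":"number"}},"required":["deltas"]}

```bash
mkdir -p pics; cat > h.py <<'E'
import numpy as np, cv2
from workcell import manip, viewer
def snap(n,f,crop=None,s=1):
    c=viewer.calibration(n); im=viewer.get_image(n)[:,:,::-1]
    cv2.imwrite(f'pics/raw_{f}.png',im); np.save(f'pics/{f}.npy',c,allow_pickle=True)
    if crop: im=im[crop[1]:crop[3],crop[0]:crop[2]]
    cv2.imwrite(f'pics/{f}.png',cv2.resize(im,None,fx=s,fy=s,interpolation=cv2.INTER_CUBIC))
    return c
def ray(f,u,v,z):
    c=np.load(f'pics/{f}.npy',allow_pickle=True).item(); R=np.array(c['R']);t=np.array(c['t'])
    d=R.T@np.array([(u-c['cx'])/c['fx'],(v-c['cy'])/c['fy'],1]); o=-R.T@t
    return o+d*(z-o[2])/d[2]
def proj(f,X):
    c=np.load(f'pics/{f}.npy',allow_pickle=True).item(); p=np.array(c['R'])@X+c['t']
    return np.array([c['fx']*p[0]/p[2]+c['cx'],c['fy']*p[1]/p[2]+c['cy']])
E
python3 - <<'E'
from h import *
for n in('top','side'):
    c=snap(n,n+'0',s=1.5); print(n,c['fx'],-np.array(c['R']).T@c['t'])
print({k:np.round(v,3) for k,v in manip.get_obs().items()})
E
```

```text
top 452.6253417143288 [0.36076112 0.01248085 1.5394678 ]
side 364.56187216704495 [0.29319862 1.05009089 0.82376517]
{'time': np.float64(0.1), 'joints': array([-7.8196e+01,  6.6710e+00,  8.2630e+01, -1.0000e-03,  9.0756e+01,
       -2.1670e+00]), 'joint_velocities': array([ 0.028, -0.162, -0.179, -0.001, -0.042, -0.008]), 'joint_torque': array([ 1.0000e-03, -7.2290e+01, -6.2387e+01,  7.8000e-02,  2.3000e-02,
       -0.0000e+00]), 'position': array([ 0.163, -0.655,  0.243]), 'tcp_rot': array([[ 0.97 ,  0.241, -0.   ],
       [ 0.241, -0.97 ,  0.001],
       [ 0.   , -0.001, -1.   ]]), 'force': array([ 0.853, -0.22 , -0.118]), 'ft_torque': array([ 0.035,  0.011, -0.031]), 'finger_force': np.float64(0.0), 'finger_gap': np.float64(1.0)}
```

View pics/top0.png

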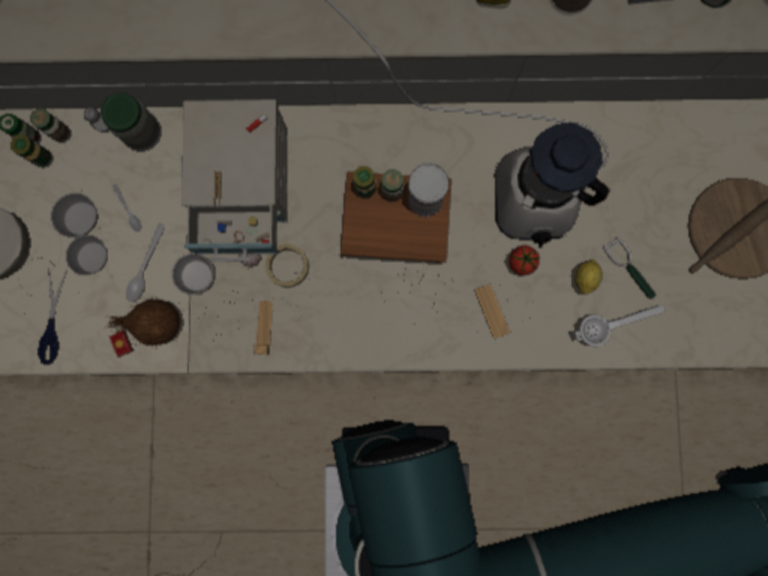

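View pics/side0.png

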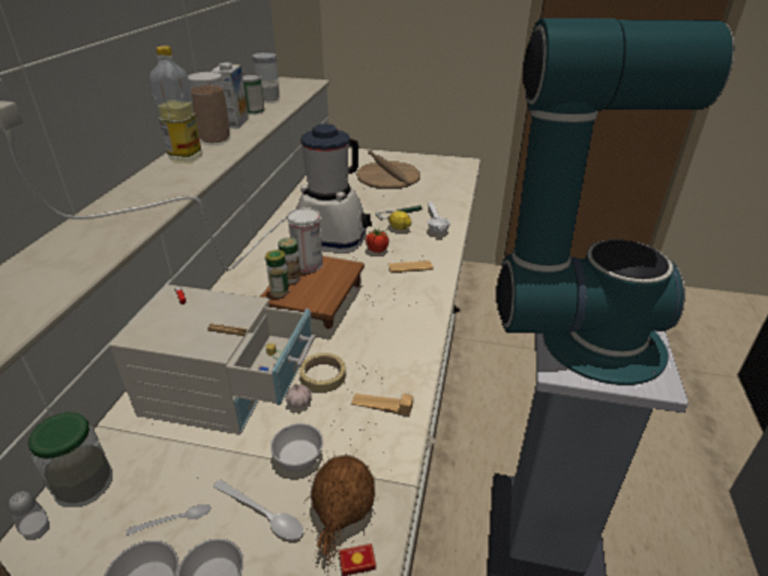

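```bash
python3 - <<'E'
from h import *
im=cv2.imread('pics/raw_top0.png')
a=im[165:240,160:240]; b=im[160:180,220:305]; c=im[180:235,305:350]; d=im[110:180,220:305]
W=np.zeros((600,800,3),np.uint8)
def put(p,x,y,s):
    q=cv2.resize(p,None,fx=s,fy=s,interpolation=cv2.INTER_CUBIC); q=cv2.convertScaleAbs(q,alpha=1.6);h,w=q.shape[:2];h=min(h,600-y);w=min(w,800-x);W[y:y+h,x:x+w]=q[:h,:w]
put(im[190:240,165:190],0,0,10) # wedge
put(im[185:230,310:345],260,0,6)
put(im[110:180,222:307],260,280,4.5)
cv2.imwrite('pics/c0.png',W)
E
```

```text
(no output)
```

View pics/c0.png

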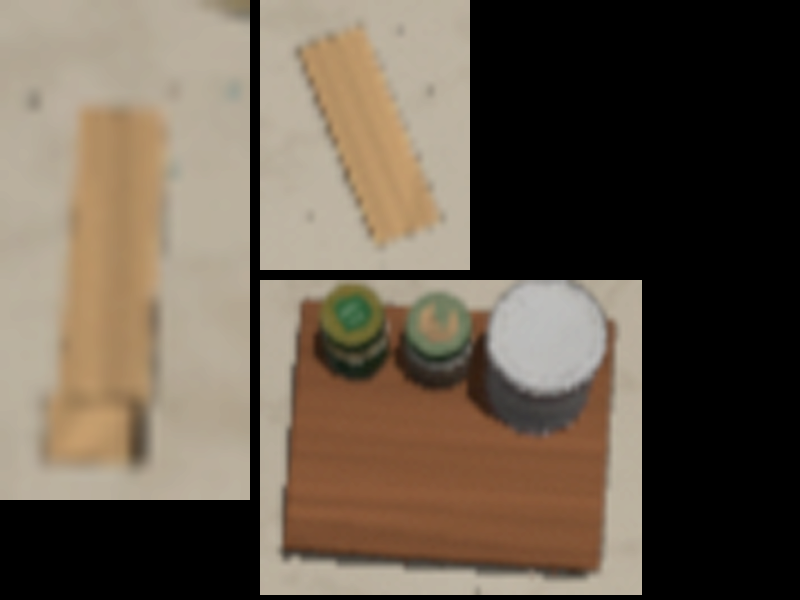

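```bash
python3 - <<'E'
from h import *
np.set_printoptions(precision=4,suppress=True)
def g(pts,x0,y0,ox,oy,s,z): return np.array([ray('top0',ox+(x-x0)/s-.5+.5/s*0,oy+(y-y0)/s-.5,z)[:2] for x,y in pts])
S=g([(298,48),(362,27),(440,222),(382,246)],260,0,310,185,6,.008)
d=(S[0]+S[1]-S[2]-S[3])/2; print('slip',S.mean(0),np.linalg.norm(d),np.degrees(np.arctan2(d[1],d[0])),np.linalg.norm(S[0]-S[1]))
T=g([(80,105),(165,107)],0,0,165,190,10,.002); G=g([(45,402),(130,402),(128,462),(43,460)],0,0,165,190,10,.03)
d=T.mean(0)-G.mean(0); print('wedge tip',T,'\ngrip',G,G.mean(0),np.linalg.norm(d),np.degrees(np.arctan2(d[1],d[0])))
R=g([(303,300),(615,322),(600,571),(285,551)],260,280,222,110,4.5,.0695)
print('riser',R,R.mean(0)); l=(R[0]-R[3]+R[1]-R[2]); w=(R[0]-R[1]+R[3]-R[2]);print(l/2,w/2,np.degrees([np.arctan2(l[1],l[0]),np.arctan2(-w[0],w[1])]))
a=np.arctan2(-w[0],w[1]); c,s=np.cos(a),np.sin(a); Q=np.array([[c,-s],[s,c]])
print('sc from FL',R[3]+Q@[.017,-.0175],'from FR',R[2]+Q@[.017,.2175],'from c',R.mean(0)+Q@[-.078,.1])
E
```

```text
slip [ 0.489  -0.2165] 0.11951467423538778 20.794826997750004 0.03835317099960209
wedge tip [[0.5194 0.3125]
 [0.5184 0.2833]] 
grip [[0.4171 0.3175]
 [0.4169 0.2891]
 [0.397  0.2895]
 [0.3979 0.3179]] [0.4072 0.3035] 0.11181091219556642 -2.8647884211745462
riser [[ 0.7994  0.1067]
 [ 0.7796 -0.1244]
 [ 0.5932 -0.1094]
 [ 0.6107  0.1205]] [ 0.6957 -0.0016]
[ 0.1876 -0.0144] [0.0186 0.2305] [-4.3818 -4.6208]
sc from FL [0.6262 0.1017] from FR [0.6277 0.106 ] from c [0.626  0.1043]
```

Call:
jog_arm(
  deltas=[
    {"hand":1,"linear":[0.25,0.37,0],"delta_rot":[0,0,0.69]},
    {"hand":1,"linear":[0.25,0.37,0],"delta_rot":[0,0,0.69]},
    {"hand":1,"linear":[0.25,0.37,0]},
    {"hand":1,"linear":[0.25,0.37,0]},
    {"hand":1,"linear":[0.25,0.37,0]},
    {"hand":1,"linear":[0.25,0.37,0]},
    {"hand":1,"linear":[0.25,0.37,0]},
    {"hand":1,"linear":[0.25,0.37,0]},
  ],
)

```text
$.deltas[2]: bad value
```

Call:
jog_arm(
  deltas=[
    {"hand":1,"linear":[0.28,0.42,0]},
    {"hand":1,"linear":[0.28,0.42,0]},
    {"hand":1,"linear":[0.28,0.42,0]},
    {"hand":1,"linear":[0,0,-0.4]},
    {"hand":1,"linear":[0,0,-0.4]},
    {"hand":1,"linear":[0,0,0]},
    {"hand":1,"linear":[0,0,0]},
  ],
)

```text
$.deltas[0]: bad value
```

```bash
python3 - <<'E'
from h import *
o=manip.get_obs();print(o['position'],np.degrees(np.arctan2(o['tcp_rot'][1][0],o['tcp_rot'][0][0])),o['time'])
snap('wrist','w1',s=1.2)
snap('top','t1')
E
```

```text
[ 0.16291406 -0.6548974   0.24300074] 13.97172469815982 0.1
```

View pics/w1.png

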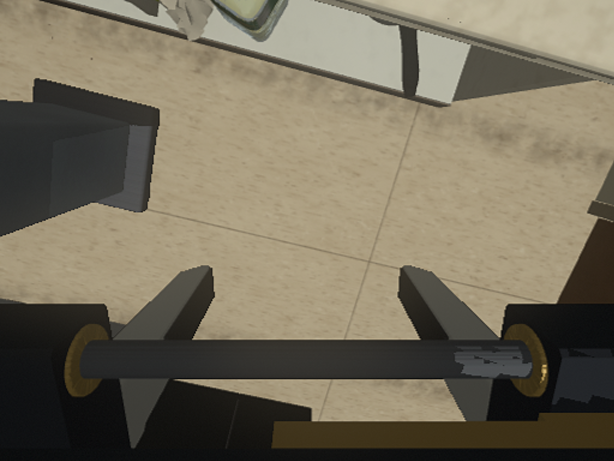

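The moves were refused because a row left out `delta_rot`. The picture only shows the floor from the start pose, so I'll redo the moves with full rows.

Call:
jog_arm(
  deltas=[
    {"hand":1,"linear":[0.25,0.37,0],"delta_rot":[0,0,0.69]},
    {"hand":1,"linear":[0.25,0.37,0],"delta_rot":[0,0,0.69]},
    {"hand":1,"linear":[0.25,0.37,0],"delta_rot":[0,0,0]},
    {"hand":1,"linear":[0.25,0.37,0],"delta_rot":[0,0,0]},
    {"hand":1,"linear":[0.25,0.37,0],"delta_rot":[0,0,0]},
    {"hand":1,"linear":[0.25,0.37,0],"delta_rot":[0,0,0]},
    {"hand":1,"linear":[0.25,0.37,0],"delta_rot":[0,0,0]},
    {"hand":1,"linear":[0.25,0.37,0],"delta_rot":[0,0,0]},
  ],
)

```text
time: 1.0
position: [0.3635, -0.3574, 0.2437]
tcp_rot: [[0.934, 0.356, 0.0], [0.356, -0.934, -0.0], [0.0, 0.0, -1.0]]
force: [0.2, -1.2, -0.5]
finger_gap: 1.0
finger_force: 0.0
```

Call:
jog_arm(
  deltas=[
    {"hand":1,"linear":[0.28,0.42,0],"delta_rot":[0,0,0]},
    {"hand":1,"linear":[0.28,0.42,0],"delta_rot":[0,0,0]},
    {"hand":1,"linear":[0.28,0.42,0],"delta_rot":[0,0,0]},
    {"hand":1,"linear":[0,0,-0.4],"delta_rot":[0,0,0]},
    {"hand":1,"linear":[0,0,-0.4],"delta_rot":[0,0,0]},
    {"hand":1,"linear":[0,0,0],"delta_rot":[0,0,0]},
  ],
)

```text
time: 1.6
position: [0.4445, -0.2328, 0.1588]
tcp_rot: [[0.934, 0.357, -0.006], [0.357, -0.934, 0.004], [-0.004, -0.006, -1.0]]
force: [0.4, 0.2, 1.1]
finger_gap: 0.999
finger_force: 0.0
```

```bash
python3 - <<'E'
from h import *
o=manip.get_obs();print(o['position'],np.degrees(np.arctan2(o['tcp_rot'][1][0],o['tcp_rot'][0][0])),o['time'],o['force'])
snap('wrist','w2',s=1.2)
E
```

```text
[ 0.44454462 -0.23277603  0.15882741] 20.92302411267149 1.6 [0.42868403 0.19627532 1.09619421]
```

View pics/w2.png

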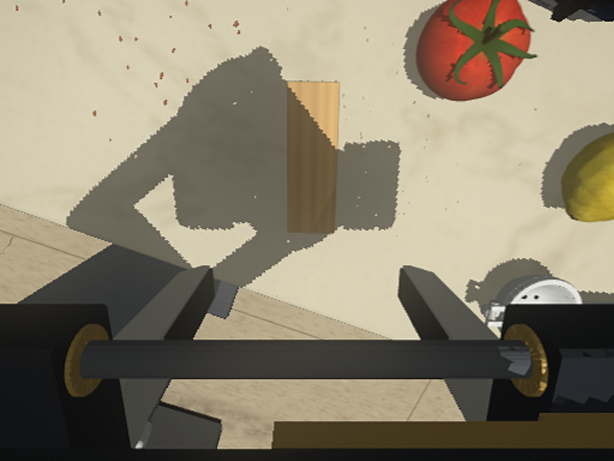

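The slip shows with corners at about (286,81), (339,82), (336,233) and (287,231) in this 1.2x view, and it is aligned with the fingers.

```bash
python3 - <<'E'
from h import *
S=np.array([ray('w2',u/1.2-.1,v/1.2-.1,.008)[:2] for u,v in [(286,81),(339,82),(336,233),(287,231)]])
d=(S[0]+S[1]-S[2]-S[3])/2;print(S,S.mean(0),np.linalg.norm(d),np.degrees(np.arctan2(d[1],d[0])))
print('rear grasp',S.mean(0)-.045*d/np.linalg.norm(d))
E
```

```text
[[ 0.5384458  -0.17977169]
 [ 0.55208775 -0.21746352]
 [ 0.44057323 -0.26072457]
 [ 0.42728572 -0.22124454]] [ 0.48959813 -0.21980108] 0.11912578544660309 20.833215540473745
rear grasp [ 0.44754024 -0.23580528]
```

Call:
jog_arm(
  deltas=[
    {"hand":1,"linear":[0.02,-0.03,-0.4],"delta_rot":[0,0,0]},
    {"hand":1,"linear":[0,0,-0.4],"delta_rot":[0,0,0]},
    {"hand":1,"linear":[0,0,-0.4],"delta_rot":[0,0,0]},
    {"hand":1,"linear":[0,0,-0.1],"delta_rot":[0,0,0]},
    {"hand":1,"linear":[0,0,0],"delta_rot":[0,0,0]},
  ],
)

```text
time: 2.15
position: [0.4484, -0.2377, 0.0346]
tcp_rot: [[0.935, 0.356, -0.0], [0.356, -0.935, 0.0], [-0.0, -0.0, -1.0]]
force: [-0.3, 0.3, 0.4]
finger_gap: 0.998
finger_force: 0.0
```

Call:
jog_arm(
  deltas=[
    {"hand":1,"linear":[0,0.01,-0.08],"delta_rot":[0,0,0]},
    {"hand":0.3,"linear":[0,0,0],"delta_rot":[0,0,0]},
    {"hand":0.3,"linear":[0,0,0],"delta_rot":[0,0,0]},
    {"hand":0.3,"linear":[0,0,0],"delta_rot":[0,0,0]},
    {"hand":0.3,"linear":[0,0,0],"delta_rot":[0,0,0]},
    {"hand":0.3,"linear":[0,0,0],"delta_rot":[0,0,0]},
  ],
  force=25,
)

```text
time: 2.75
position: [0.4482, -0.2363, 0.0259]
tcp_rot: [[0.934, 0.356, 0.0], [0.356, -0.934, -0.0], [0.0, 0.0, -1.0]]
force: [0.0, 0.1, 0.1]
finger_gap: 0.616
finger_force: 0.0
```

Call:
jog_arm(
  deltas=[
    {"hand":0.3,"linear":[0,0,0],"delta_rot":[0,0,0]},
    {"hand":0.3,"linear":[0,0,0],"delta_rot":[0,0,0]},
    {"hand":0.3,"linear":[0,0,0],"delta_rot":[0,0,0]},
    {"hand":0.3,"linear":[0,0,0],"delta_rot":[0,0,0]},
    {"hand":0.3,"linear":[0,0,0.4],"delta_rot":[0,0,0]},
    {"hand":0.3,"linear":[0,0,0],"delta_rot":[0,0,0]},
  ],
)

```text
time: 3.35
position: [0.4497, -0.2372, 0.0698]
tcp_rot: [[0.934, 0.356, 0.005], [0.356, -0.934, -0.003], [0.003, 0.004, -1.0]]
force: [0.2, -0.8, -1.1]
finger_gap: 0.424
finger_force: 25.0
```

Call:
jog_arm(
  deltas=[
    {"hand":0.3,"linear":[0,0.44,0],"delta_rot":[0,0,-0.85]},
    {"hand":0.3,"linear":[0,0.44,0],"delta_rot":[0,0,-0.85]},
    {"hand":0.3,"linear":[0,0.44,0],"delta_rot":[0,0,-0.85]},
    {"hand":0.3,"linear":[0,0.44,0],"delta_rot":[0,0,-0.85]},
    {"hand":0.3,"linear":[0,0.44,0],"delta_rot":[0,0,-0.85]},
    {"hand":0.3,"linear":[0,0.44,0],"delta_rot":[0,0,-0.83]},
    {"hand":0.3,"linear":[0.06,0.44,0],"delta_rot":[0,0,0]},
    {"hand":0.3,"linear":[0,0.44,0],"delta_rot":[0,0,0]},
  ],
)

```text
time: 4.15
position: [0.4542, 0.1177, 0.0657]
tcp_rot: [[0.997, -0.079, 0.001], [-0.079, -0.997, 0.0], [0.001, -0.0, -1.0]]
force: [0.6, -1.1, -0.7]
finger_gap: 0.422
finger_force: 25.0
```

Call:
jog_arm(
  deltas=[
    {"hand":0.3,"linear":[0,0,-0.2],"delta_rot":[0,0,0]},
    {"hand":0.3,"linear":[0,0,0],"delta_rot":[0,0,0]},
    {"hand":0.3,"linear":[0,0,0],"delta_rot":[0,0,0]},
  ],
)

```text
time: 4.45
position: [0.4539, 0.1154, 0.0455]
tcp_rot: [[0.997, -0.079, -0.001], [-0.079, -0.997, -0.0], [-0.001, 0.0, -1.0]]
force: [0.6, -0.3, 1.2]
finger_gap: 0.423
finger_force: 25.0
```

```bash
python3 - <<'E'
from h import *
o=manip.get_obs();print(o['position'],np.degrees(np.arctan2(o['tcp_rot'][1][0],o['tcp_rot'][0][0])),o['time'],o['force'])
snap('wrist','w3',s=1.5)
E
```

```text
[0.45390761 0.11541277 0.04552318] -4.53811376695043 4.45 [ 0.61492962 -0.29667951  1.15548524]
```

View pics/w3.png

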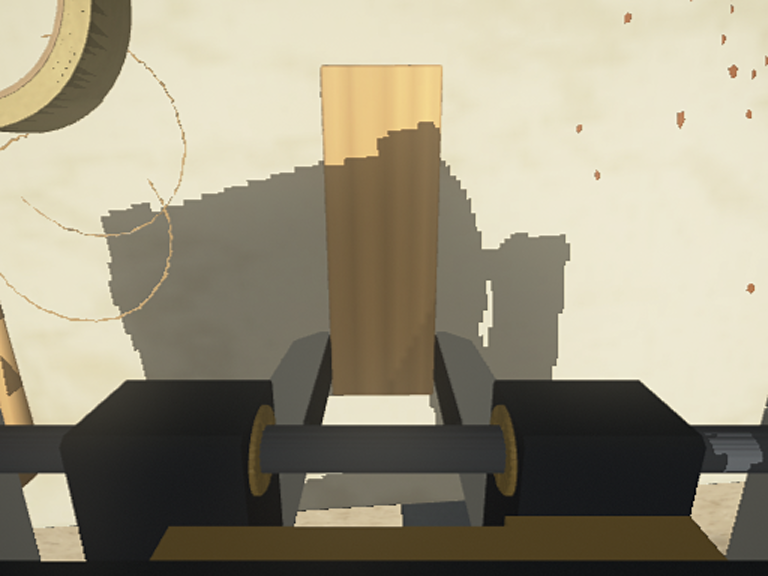

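The slip sits straight in the gripper, front edge at row 66, columns 321–442. Next I'll lower it and slide it in.

Call:
jog_arm(
  deltas=[
    {"hand":0.3,"linear":[0,0,-0.175],"delta_rot":[0,0,0]},
    {"hand":0.3,"linear":[0,0,0],"delta_rot":[0,0,0]},
    {"hand":0.3,"linear":[0.2,-0.015,0],"delta_rot":[0,0,0]},
    {"hand":0.3,"linear":[0.2,-0.015,0],"delta_rot":[0,0,0]},
    {"hand":0.3,"linear":[0.2,-0.015,0],"delta_rot":[0,0,0]},
    {"hand":0.3,"linear":[0,0,0],"delta_rot":[0,0,0]},
  ],
)

```text
time: 5.1
position: [0.5162, 0.1104, 0.0293]
tcp_rot: [[0.997, -0.081, 0.001], [-0.081, -0.997, 0.0], [0.001, -0.0, -1.0]]
force: [0.1, 0.1, -0.0]
finger_gap: 0.426
finger_force: 25.0
```

Call:
jog_arm(
  deltas=[
    {"hand":0.3,"linear":[0.18,-0.01,0],"delta_rot":[0,0,0]},
    {"hand":0.3,"linear":[0.18,-0.01,0],"delta_rot":[0,0,0]},
    {"hand":0.3,"linear":[0.16,-0.01,0],"delta_rot":[0,0,0]},
    {"hand":0.3,"linear":[0,0,0],"delta_rot":[0,0,0]},
    {"hand":0.3,"linear":[0,0,0],"delta_rot":[0,0,0]},
  ],
)

```text
time: 5.6
position: [0.5656, 0.1079, 0.0284]
tcp_rot: [[0.997, -0.08, -0.0], [-0.08, -0.997, -0.0], [-0.0, 0.0, -1.0]]
force: [-0.1, -0.4, -0.7]
finger_gap: 0.427
finger_force: 25.0
```

Call:
jog_arm(
  deltas=[
    {"hand":0.3,"linear":[0,0,-0.022],"delta_rot":[0,0,0]},
    {"hand":0.8,"linear":[0,0,0],"delta_rot":[0,0,0]},
    {"hand":0.8,"linear":[0,0,0],"delta_rot":[0,0,0]},
    {"hand":0.8,"linear":[0,0,0],"delta_rot":[0,0,0]},
    {"hand":0.8,"linear":[-0.1,0,0.3],"delta_rot":[0,0,0]},
    {"hand":0.8,"linear":[-0.2,0,0.4],"delta_rot":[0,0,0]},
    {"hand":0.8,"linear":[-0.2,0.2,0.4],"delta_rot":[0,0,0]},
    {"hand":0.8,"linear":[-0.2,0.4,0],"delta_rot":[0,0,0]},
  ],
)

```text
time: 6.4
position: [0.4974, 0.168, 0.1419]
tcp_rot: [[0.997, -0.082, 0.008], [-0.082, -0.997, 0.002], [0.007, -0.002, -1.0]]
force: [0.8, 0.8, -0.9]
finger_gap: 0.801
finger_force: 0.0
```

Call:
jog_arm(
  deltas=[
    {"hand":0.8,"linear":[-0.3,0.33,0.02],"delta_rot":[0,0,0.16]},
    {"hand":0.8,"linear":[-0.3,0.33,0],"delta_rot":[0,0,0.16]},
    {"hand":0.8,"linear":[-0.3,0.33,0],"delta_rot":[0,0,0]},
    {"hand":0.8,"linear":[-0.3,0.34,0],"delta_rot":[0,0,0]},
    {"hand":0.8,"linear":[0,0,0],"delta_rot":[0,0,0]},
    {"hand":0.8,"linear":[0,0,0],"delta_rot":[0,0,0]},
  ],
)

```text
time: 7.0
position: [0.3756, 0.3018, 0.1381]
tcp_rot: [[0.999, -0.049, 0.0], [-0.049, -0.999, 0.0], [0.0, -0.0, -1.0]]
force: [1.1, -0.8, -0.2]
finger_gap: 0.8
finger_force: 0.0
```

```bash
python3 - <<'E'
from h import *
o=manip.get_obs();print(o['position'],np.degrees(np.arctan2(o['tcp_rot'][1][0],o['tcp_rot'][0][0])),o['time'],o['force'])
snap('wrist','w4')
snap('top','t4')
a=cv2.imread('pics/raw_w4.png'); b=cv2.convertScaleAbs(cv2.resize(cv2.imread('pics/raw_top4.png' if 0 else 'pics/raw_t4.png')[140:220,210:290],None,fx=4.8,fy=4.8,interpolation=cv2.INTER_CUBIC),alpha=1.6)
W=np.zeros((384,800,3),np.uint8); W[:,:416]=a[:,48:464]; W[:,416:]=b[:384,:384]
cv2.imwrite('pics/c4.png',W)
E
```

```text
[0.37561263 0.30179085 0.13811729] -2.7994231971279495 7.0 [ 1.0850002  -0.81488292 -0.21395644]
```

View pics/c4.png

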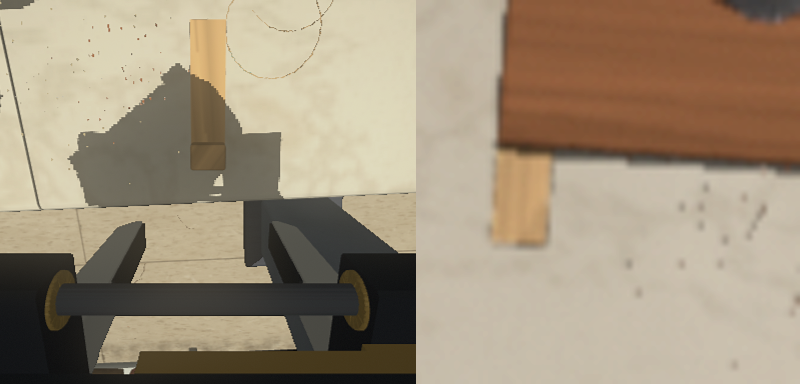

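The slip's exposed rear end is at crop (491–548, 243). The wedge tip is at row 19, columns 190–226, and the grip block spans rows 144–170.

```bash
python3 - <<'E'
from h import *
np.set_printoptions(precision=4,suppress=True)
c=np.load('pics/w4.npy',allow_pickle=True).item();print('cam',-np.array(c['R']).T@c['t'])
print('tip',[ray('w4',u+48,19,.002)[:2] for u in(190,226)])
for z in (.03,.012): print(z,[ray('w4',u+48,v,z)[:2] for u,v in((190,144),(225.5,144),(225.5,170),(190,170))])
print('slip rear',[ray('t4',210+(x-416)/4.8-.5,140+y/4.8-.5,.008)[:2] for x,y in((491,241),(548,244))])
print('board front left corner',ray('t4',210+(499-416)/4.8-.5,140+147/4.8-.5,.0695),'front edge pt',ray('t4',210+(800-416)/4.8-.5,140+166/4.8-.5,.0695))
E
```

```text
cam [0.4523 0.298  0.2795]
tip [array([0.5194, 0.3088]), array([0.5179, 0.279 ])]
0.03 [array([0.4199, 0.3136]), array([0.4184, 0.2842]), array([0.3964, 0.2849]), array([0.3978, 0.315 ])]
0.012 [array([0.4175, 0.3148]), array([0.416 , 0.2832]), array([0.3923, 0.2839]), array([0.3939, 0.3163])]
slip rear [array([0.5521, 0.1318]), array([0.5495, 0.0912])]
board front left corner [0.6093 0.1214 0.0695] front edge pt [ 0.5938 -0.0846  0.0695]
```

Call:
jog_arm(
  deltas=[
    {"hand":0.8,"linear":[0.32,-0.02,0],"delta_rot":[0,0,0]},
    {"hand":0.8,"linear":[0,0,-0.4],"delta_rot":[0,0,0]},
    {"hand":0.6,"linear":[0,0,-0.4],"delta_rot":[0,0,0]},
    {"hand":0.5,"linear":[0,0,-0.2],"delta_rot":[0,0,0]},
    {"hand":0.5,"linear":[0,0,0],"delta_rot":[0,0,0]},
    {"hand":0.5,"linear":[0,0,0],"delta_rot":[0,0,0]},
  ],
)

```text
time: 7.7
position: [0.4089, 0.2987, 0.0386]
tcp_rot: [[0.999, -0.053, 0.0], [-0.053, -0.999, -0.0], [0.0, 0.0, -1.0]]
force: [-0.7, 0.2, 0.2]
finger_gap: 0.524
finger_force: 0.0
```

Call:
jog_arm(
  deltas=[
    {"hand":0.5,"linear":[0,0.005,-0.1],"delta_rot":[0,0,0]},
    {"hand":0.2,"linear":[0,0,0],"delta_rot":[0,0,0]},
    {"hand":0.2,"linear":[0,0,0],"delta_rot":[0,0,0]},
    {"hand":0.2,"linear":[0,0,0],"delta_rot":[0,0,0]},
    {"hand":0.2,"linear":[0,0,0],"delta_rot":[0,0,0]},
    {"hand":0.2,"linear":[0,0,0],"delta_rot":[0,0,0]},
  ],
  force=20,
)

```text
time: 8.3
position: [0.4083, 0.2999, 0.0285]
tcp_rot: [[0.999, -0.051, 0.001], [-0.051, -0.999, 0.0], [0.001, -0.0, -1.0]]
force: [0.0, -1.3, 5.0]
finger_gap: 0.324
finger_force: 20.0
```

Call:
jog_arm(
  deltas=[
    {"hand":0.2,"linear":[0,0,0.4],"delta_rot":[0,0,0]},
    {"hand":0.2,"linear":[0,-0.2,0.1],"delta_rot":[0,0,0]},
    {"hand":0.2,"linear":[0,-0.42,0],"delta_rot":[0,0,-0.16]},
    {"hand":0.2,"linear":[0,-0.42,0],"delta_rot":[0,0,-0.16]},
    {"hand":0.2,"linear":[0,-0.42,0],"delta_rot":[0,0,0]},
    {"hand":0.2,"linear":[0,-0.42,0],"delta_rot":[0,0,0]},
    {"hand":0.2,"linear":[0.3,0,0],"delta_rot":[0,0,0]},
    {"hand":0.2,"linear":[0.3,0,0],"delta_rot":[0,0,0]},
  ],
)

```text
time: 9.1
position: [0.469, 0.1106, 0.0787]
tcp_rot: [[0.997, -0.081, 0.002], [-0.081, -0.997, 0.0], [0.002, -0.001, -1.0]]
force: [-0.6, 0.6, 0.6]
finger_gap: 0.317
finger_force: 20.0
```

Call:
jog_arm(
  deltas=[
    {"hand":0.2,"linear":[0.18,0,-0.2],"delta_rot":[0,0,0]},
    {"hand":0.2,"linear":[0,0,-0.1],"delta_rot":[0,0,0]},
    {"hand":0.2,"linear":[0,0,0],"delta_rot":[0,0,0]},
    {"hand":0.2,"linear":[0,0,0],"delta_rot":[0,0,0]},
  ],
)

```text
time: 9.5
position: [0.4854, 0.1119, 0.0481]
tcp_rot: [[0.997, -0.079, -0.001], [-0.079, -0.997, -0.0], [-0.001, 0.0, -1.0]]
force: [-0.9, 0.1, -0.3]
finger_gap: 0.323
finger_force: 20.0
```

```bash
python3 - <<'E'
from h import *
o=manip.get_obs();print(o['position'],np.degrees(np.arctan2(o['tcp_rot'][1][0],o['tcp_rot'][0][0])),o['time'],o['force'],o['finger_gap'])
snap('wrist','w5',s=1.2)
E
```

```text
[0.48541729 0.11185604 0.04807583] -4.5139410039151375 9.5 [-0.92866815  0.12117162 -0.34963973] 0.32292033988186725
```

View pics/w5.png

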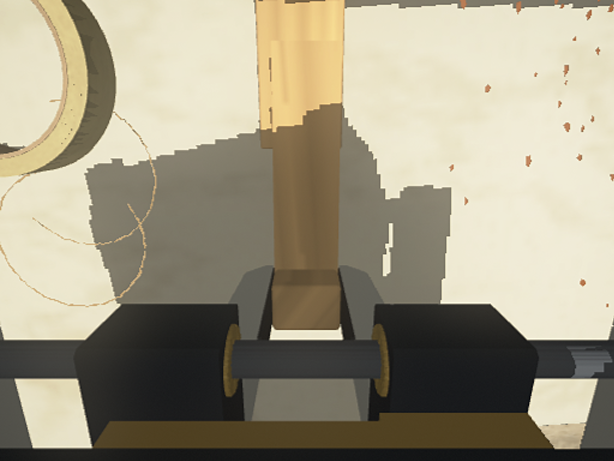

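The wedge is held straight, about 3 mm right of the slip's axis and within the slip's width. Next I'll lower it and slide it in.

Call:
jog_arm(
  deltas=[
    {"hand":0.2,"linear":[0,0,-0.1],"delta_rot":[0,0,0]},
    {"hand":0.2,"linear":[0.15,-0.012,0],"delta_rot":[0,0,0]},
    {"hand":0.2,"linear":[0.15,-0.012,0],"delta_rot":[0,0,0]},
    {"hand":0.2,"linear":[0.15,-0.012,0],"delta_rot":[0,0,0]},
    {"hand":0.2,"linear":[0,0,0],"delta_rot":[0,0,0]},
    {"hand":0.2,"linear":[0,0,0],"delta_rot":[0,0,0]},
  ],
)

```text
time: 10.15
position: [0.5306, 0.1082, 0.0377]
tcp_rot: [[0.997, -0.079, -0.0], [-0.079, -0.997, 0.0], [-0.0, 0.0, -1.0]]
force: [-0.1, -0.4, -0.2]
finger_gap: 0.324
finger_force: 20.0
```

Call:
jog_arm(
  deltas=[
    {"hand":0.2,"linear":[0,0,-0.01],"delta_rot":[0,0,0]},
    {"hand":0.2,"linear":[0.03,-0.002,0],"delta_rot":[0,0,0]},
    {"hand":0.2,"linear":[0.03,-0.002,0],"delta_rot":[0,0,0]},
    {"hand":0.2,"linear":[0.03,-0.002,0],"delta_rot":[0,0,0]},
    {"hand":0.2,"linear":[0,0,0],"delta_rot":[0,0,0]},
    {"hand":0.2,"linear":[0,0,0],"delta_rot":[0,0,0]},
  ],
  force=5,
)

```text
time: 10.75
position: [0.5401, 0.1076, 0.0369]
tcp_rot: [[0.997, -0.079, -0.0], [-0.079, -0.997, 0.0], [-0.0, -0.0, -1.0]]
force: [1.0, -0.8, -0.1]
finger_gap: 0.323
finger_force: 5.0
```

Call:
jog_arm(
  deltas=[
    {"hand":0.2,"linear":[0.02,-0.002,0],"delta_rot":[0,0,0]},
    {"hand":0.2,"linear":[0.02,-0.001,0],"delta_rot":[0,0,0]},
    {"hand":0.2,"linear":[0,0,0],"delta_rot":[0,0,0]},
    {"hand":0.2,"linear":[0,0,0],"delta_rot":[0,0,0]},
  ],
)

```text
time: 11.15
position: [0.5442, 0.1072, 0.0369]
tcp_rot: [[0.997, -0.079, -0.0], [-0.079, -0.997, -0.0], [-0.0, 0.0, -1.0]]
force: [-0.2, 0.6, -0.8]
finger_gap: 0.324
finger_force: 5.0
```

Call:
jog_arm(
  deltas=[
    {"hand":0.2,"linear":[0.02,-0.002,0],"delta_rot":[0,0,0]},
    {"hand":0.2,"linear":[0.02,-0.001,0],"delta_rot":[0,0,0]},
    {"hand":0.2,"linear":[0,0,0],"delta_rot":[0,0,0]},
    {"hand":0.2,"linear":[0,0,0],"delta_rot":[0,0,0]},
  ],
)

```text
time: 11.55
position: [0.5482, 0.107, 0.0369]
tcp_rot: [[0.997, -0.079, -0.0], [-0.079, -0.997, 0.0], [-0.0, -0.0, -1.0]]
force: [-0.3, 0.4, -0.6]
finger_gap: 0.321
finger_force: 5.0
```

Call:
jog_arm(
  deltas=[
    {"hand":0.2,"linear":[0.02,-0.002,0],"delta_rot":[0,0,0]},
    {"hand":0.2,"linear":[0.02,-0.001,0],"delta_rot":[0,0,0]},
    {"hand":0.2,"linear":[0,0,0],"delta_rot":[0,0,0]},
    {"hand":0.2,"linear":[0,0,0],"delta_rot":[0,0,0]},
  ],
)

```text
time: 11.95
position: [0.5522, 0.1066, 0.0369]
tcp_rot: [[0.997, -0.079, -0.0], [-0.079, -0.997, -0.0], [-0.0, 0.0, -1.0]]
force: [-0.1, -0.0, 0.6]
finger_gap: 0.323
finger_force: 5.0
```

Call:
jog_arm(
  deltas=[
    {"hand":0.2,"linear":[0.02,-0.002,0],"delta_rot":[0,0,0]},
    {"hand":0.2,"linear":[0.01,-0.001,0],"delta_rot":[0,0,0]},
    {"hand":0.2,"linear":[0,0,0],"delta_rot":[0,0,0]},
    {"hand":0.2,"linear":[0,0,0],"delta_rot":[0,0,0]},
  ],
)

```text
time: 12.35
position: [0.5551, 0.1063, 0.0369]
tcp_rot: [[0.997, -0.079, -0.0], [-0.079, -0.997, -0.0], [-0.0, 0.0, -1.0]]
force: [0.9, 1.2, -0.3]
finger_gap: 0.323
finger_force: 5.0
```

Call:
jog_arm(
  deltas=[
    {"hand":0.2,"linear":[0.02,-0.002,0],"delta_rot":[0,0,0]},
    {"hand":0.2,"linear":[0.01,-0.001,0],"delta_rot":[0,0,0]},
    {"hand":0.2,"linear":[0,0,0],"delta_rot":[0,0,0]},
    {"hand":0.2,"linear":[0,0,0],"delta_rot":[0,0,0]},
  ],
)

```text
time: 12.75
position: [0.5582, 0.1061, 0.0369]
tcp_rot: [[0.997, -0.079, 0.0], [-0.079, -0.997, -0.0], [0.0, 0.0, -1.0]]
force: [0.7, 0.1, -2.5]
finger_gap: 0.325
finger_force: 5.0
```

Call:
jog_arm(
  deltas=[
    {"hand":0.2,"linear":[0.02,-0.002,0],"delta_rot":[0,0,0]},
    {"hand":0.2,"linear":[0.01,-0.001,0],"delta_rot":[0,0,0]},
    {"hand":0.2,"linear":[0,0,0],"delta_rot":[0,0,0]},
    {"hand":0.2,"linear":[0,0,0],"delta_rot":[0,0,0]},
  ],
)

```text
time: 13.15
position: [0.5611, 0.1058, 0.0369]
tcp_rot: [[0.997, -0.079, -0.0], [-0.079, -0.997, 0.0], [-0.0, 0.0, -1.0]]
force: [-1.6, 0.9, -1.5]
finger_gap: 0.323
finger_force: 5.0
```

```bash
cat >> h.py <<'E'
def avg(n=6):
    F=[];
    for i in range(n): viewer.get_image('side'); F.append(manip.get_obs()['force'])
    F=np.array(F); print('F',F.mean(0).round(2),'se',(F.std(0)/n**.5).round(2),'t',manip.get_obs()['time'],manip.get_obs()['position'])
E
python3 -c "
from h import *; avg(6)"
```

```text
F [-1.17 -0.02 -2.08] se [0.15 0.15 0.2 ] t 13.45 [0.56111234 0.10576007 0.0369138 ]
```

Call:
jog_arm(
  deltas=[
    {"hand":0.55,"linear":[0,0,0],"delta_rot":[0,0,0]},
    {"hand":0.55,"linear":[0,0,0],"delta_rot":[0,0,0]},
    {"hand":0.55,"linear":[0,0,0],"delta_rot":[0,0,0]},
    {"hand":0.55,"linear":[0,0,0.3],"delta_rot":[0,0,0]},
    {"hand":0.55,"linear":[0,0,0.2],"delta_rot":[0,0,0]},
    {"hand":0,"linear":[-0.3,0.02,0],"delta_rot":[0,0,0]},
    {"hand":0,"linear":[-0.1,0.01,0],"delta_rot":[0,0,0]},
    {"hand":0,"linear":[0,0,0],"delta_rot":[0,0,0]},
  ],
)

```text
time: 14.25
position: [0.5204, 0.1089, 0.087]
tcp_rot: [[0.997, -0.079, 0.0], [-0.079, -0.997, 0.0], [0.0, -0.0, -1.0]]
force: [0.1, 0.9, 0.4]
finger_gap: 0.34
finger_force: 0.0
```

Call:
jog_arm(
  deltas=[
    {"hand":0,"linear":[0,0,0],"delta_rot":[0,0,0]},
    {"hand":0,"linear":[0,0,0],"delta_rot":[0,0,0]},
    {"hand":0,"linear":[0,0,-0.3],"delta_rot":[0,0,0]},
    {"hand":0,"linear":[0,0,-0.2],"delta_rot":[0,0,0]},
    {"hand":0,"linear":[0,0,0],"delta_rot":[0,0,0]},
    {"hand":0,"linear":[0,0,0],"delta_rot":[0,0,0]},
  ],
)

```text
time: 14.85
position: [0.5215, 0.1087, 0.0372]
tcp_rot: [[0.997, -0.079, -0.001], [-0.079, -0.997, -0.0], [-0.001, 0.0, -1.0]]
force: [-1.0, -0.5, 0.6]
finger_gap: 0.007
finger_force: 0.0
```

```bash
python3 - <<'E'
from h import *
avg(5); snap('wrist','w6'); snap('top','t6')
a=cv2.imread('pics/raw_w6.png'); b=cv2.convertScaleAbs(cv2.resize(cv2.imread('pics/raw_side0.png')[130:250,180:300],None,fx=3.2,fy=3.2,interpolation=cv2.INTER_CUBIC),alpha=1.3)
snap('side','s6'); b=cv2.resize(cv2.imread('pics/raw_s6.png')[170:250,170:250],None,fx=4.8,fy=4.8,interpolation=cv2.INTER_CUBIC)
W=np.zeros((384,800,3),np.uint8); W[:,:416]=a[:,48:464]; W[:,416:]=b[:384,:384]
cv2.imwrite('pics/c6.png',W)
E
```

```text
F [-0.18 -0.25  0.22] se [0.27 0.17 0.2 ] t 15.1 [0.52165471 0.10883282 0.03794091]
```

View pics/c6.png

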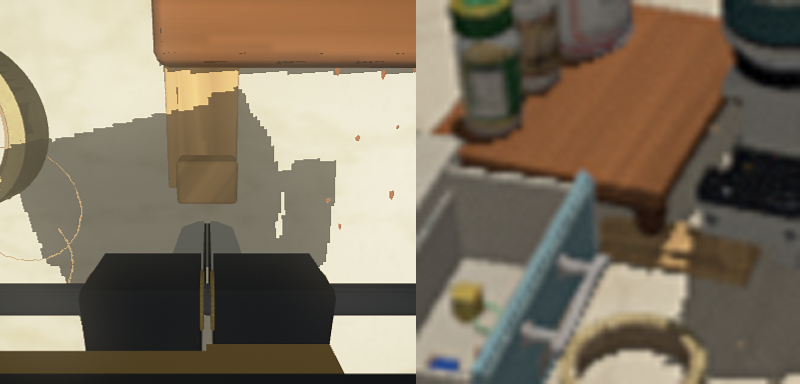

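The wedge lies on the slip under the leg, its rear edge at row 203, columns 177–237. The board's front-left corner is at about (155,52). I'll check the lateral fit.

```bash
python3 - <<'E'
from h import *
np.set_printoptions(precision=4,suppress=True)
C=ray('w6',155+48,52,.0695)[:2]; a=np.radians(-4.5); Q=np.array([[np.cos(a),-np.sin(a)],[np.sin(a),np.cos(a)]])
L=C+Q@[.017,-.0175]; G=np.array([ray('w6',u+48,v,.038)[:2] for u,v in((178,160),(237,160),(237,203),(178,203))])
print('corner',C,'leg',L,'grip',G,G.mean(0),'leg in wedge frame',Q.T@(L-G.mean(0))-[.061,0])
s=ray('w6',168+48,187,.008)[:2];print('slip rear-left',s,'leg in slip',Q.T@(L-s)-[.06,-.02+.04-.04+0])
E
```

```text
corner [0.6159 0.1189] leg [0.6315 0.1001] grip [[0.573  0.1186]
 [0.5708 0.0905]
 [0.5491 0.0916]
 [0.5514 0.1208]] [0.5611 0.1054] leg in wedge frame [0.0096 0.0003]
slip rear-left [0.5519 0.1295] leg in slip [ 0.0216 -0.0031]
```

Call:
jog_arm(
  deltas=[
    {"hand":0,"linear":[0.08,-0.006,-0.005],"delta_rot":[0,0,0]},
    {"hand":0,"linear":[0.06,-0.005,0],"delta_rot":[0,0,0]},
    {"hand":0,"linear":[0.02,-0.002,0],"delta_rot":[0,0,0]},
    {"hand":0,"linear":[0,0,0],"delta_rot":[0,0,0]},
    {"hand":0,"linear":[0,0,0],"delta_rot":[0,0,0]},
  ],
)

```text
time: 15.75
position: [0.5371, 0.1074, 0.0363]
tcp_rot: [[0.997, -0.079, -0.0], [-0.079, -0.997, -0.0], [-0.0, 0.0, -1.0]]
force: [-0.3, 0.4, 0.6]
finger_gap: 0.004
finger_force: 0.0
```

```bash
python3 -c "
from h import *; avg(4)"
```

```text
F [-0.18  0.09  0.02] se [0.29 0.04 0.23] t 15.95 [0.53703098 0.10750344 0.03645422]
```

Call:
jog_arm(
  deltas=[
    {"hand":0,"linear":[0.01,-0.001,0],"delta_rot":[0,0,0]},
    {"hand":0,"linear":[0.01,-0.001,0],"delta_rot":[0,0,0]},
    {"hand":0,"linear":[0.01,-0.001,0],"delta_rot":[0,0,0]},
    {"hand":0,"linear":[0,0,0],"delta_rot":[0,0,0]},
    {"hand":0,"linear":[0,0,0],"delta_rot":[0,0,0]},
  ],
)

```text
time: 16.45
position: [0.5402, 0.1072, 0.0364]
tcp_rot: [[0.997, -0.079, -0.0], [-0.079, -0.997, 0.0], [-0.0, -0.0, -1.0]]
force: [-0.2, -1.5, -0.3]
finger_gap: 0.006
finger_force: 0.0
```

Call:
jog_arm(
  deltas=[
    {"hand":0,"linear":[0.01,-0.001,0],"delta_rot":[0,0,0]},
    {"hand":0,"linear":[0.01,-0.001,0],"delta_rot":[0,0,0]},
    {"hand":0,"linear":[0,0,0],"delta_rot":[0,0,0]},
  ],
)

```text
time: 16.75
position: [0.5418, 0.107, 0.0364]
tcp_rot: [[0.997, -0.079, -0.001], [-0.079, -0.997, 0.0], [-0.001, 0.0, -1.0]]
force: [-4.6, 0.8, 3.2]
finger_gap: 0.006
finger_force: 2.5
```

```bash
python3 -c "
from h import *; avg(4)"
```

```text
F [-4.96 -0.32  3.24] se [0.19 0.21 0.26] t 16.95 [0.54179769 0.10700551 0.0363917 ]
```

Call:
jog_arm(
  deltas=[
    {"hand":0,"linear":[0.005,0,0],"delta_rot":[0,0,0]},
    {"hand":0,"linear":[0,0,0],"delta_rot":[0,0,0]},
  ],
)

```text
time: 17.15
position: [0.5422, 0.107, 0.0364]
tcp_rot: [[0.997, -0.079, -0.001], [-0.079, -0.997, 0.0], [-0.001, 0.0, -1.0]]
force: [-6.5, 0.7, 3.9]
finger_gap: 0.004
finger_force: 3.1
```

```bash
python3 -c "
from h import *; avg(4); print(manip.get_obs()['ft_torque'])"
```

```text
F [-6.47  0.4   3.84] se [0.11 0.3  0.23] t 17.35 [0.54220275 0.10699553 0.0363955 ]
[0.08126907 0.96803911 0.04678958]
```

Call:
jog_arm(
  deltas=[
    {"hand":0,"linear":[0.005,0,0],"delta_rot":[0,0,0]},
    {"hand":0,"linear":[0,0,0],"delta_rot":[0,0,0]},
  ],
)

```text
time: 17.55
position: [0.5427, 0.107, 0.0364]
tcp_rot: [[0.997, -0.079, -0.001], [-0.079, -0.997, 0.0], [-0.001, 0.0, -1.0]]
force: [-7.1, 0.0, 3.1]
finger_gap: 0.005
finger_force: 3.4
```

```bash
python3 -c "
from h import *; avg(4); print(manip.get_obs()['ft_torque'])"
```

```text
F [-6.82  0.71  4.68] se [0.17 0.12 0.23] t 17.75 [0.5426644  0.10701953 0.03639873]
[ 0.05751726  1.06648953 -0.00470647]
```

Call:
jog_arm(
  deltas=[
    {"hand":0,"linear":[-0.03,0.002,0],"delta_rot":[0,0,0]},
    {"hand":0,"linear":[0,0,0.015],"delta_rot":[0,0,0]},
    {"hand":0,"linear":[0,0,0],"delta_rot":[0,0,0]},
    {"hand":0,"linear":[0.02,-0.002,0],"delta_rot":[0,0,0]},
    {"hand":0,"linear":[0,0,0],"delta_rot":[0,0,0]},
    {"hand":0,"linear":[0,0,0],"delta_rot":[0,0,0]},
  ],
)

```text
time: 18.35
position: [0.5422, 0.1069, 0.0379]
tcp_rot: [[0.997, -0.079, -0.0], [-0.079, -0.997, 0.0], [-0.0, -0.0, -1.0]]
force: [0.4, -0.3, 0.4]
finger_gap: 0.004
finger_force: 0.0
```

```bash
python3 -c "
from h import *; avg(3)"
```

```text
F [ 0.24  0.27 -0.04] se [0.05 0.22 0.35] t 18.5 [0.54213176 0.10694668 0.03787879]
```

Call:
jog_arm(
  deltas=[
    {"hand":0,"linear":[0.007,0,0],"delta_rot":[0,0,0]},
    {"hand":0,"linear":[0,0,0],"delta_rot":[0,0,0]},
  ],
)

```text
time: 18.7
position: [0.5427, 0.1069, 0.0379]
tcp_rot: [[0.997, -0.079, -0.001], [-0.079, -0.997, 0.0], [-0.001, 0.0, -1.0]]
force: [-3.1, -0.2, 1.3]
finger_gap: 0.005
finger_force: 1.4
```

```bash
python3 -c "
from h import *; avg(3)"
```

```text
F [-2.88 -0.4   1.79] se [0.28 0.08 0.27] t 18.85 [0.54269257 0.10696116 0.03790227]
```

Call:
jog_arm(
  deltas=[
    {"hand":0,"linear":[0.003,0,0],"delta_rot":[0,0,0]},
    {"hand":0,"linear":[0,0,0],"delta_rot":[0,0,0]},
  ],
)

```text
time: 19.05
position: [0.5427, 0.107, 0.0379]
tcp_rot: [[0.997, -0.079, -0.001], [-0.079, -0.997, -0.0], [-0.001, 0.0, -1.0]]
force: [-7.5, -0.4, 4.4]
finger_gap: 0.005
finger_force: 3.4
```

```bash
python3 -c "
from h import *; avg(4)"
```

```text
F [-7.27 -0.15  4.03] se [0.14 0.31 0.29] t 19.25 [0.54275179 0.10697624 0.03792809]
```

Call:
jog_arm(
  deltas=[
    {"hand":0,"linear":[0.003,0,0],"delta_rot":[0,0,0]},
    {"hand":0,"linear":[0,0,0],"delta_rot":[0,0,0]},
  ],
)

```text
time: 19.45
position: [0.5429, 0.107, 0.0379]
tcp_rot: [[0.997, -0.079, -0.001], [-0.079, -0.997, -0.0], [-0.001, 0.0, -1.0]]
force: [-8.7, -0.4, 4.7]
finger_gap: 0.005
finger_force: 4.1
```

```bash
python3 -c "
from h import *; avg(4)"
```

```text
F [-8.03  0.32  4.6 ] se [0.36 0.25 0.34] t 19.65 [0.54290945 0.1070071  0.03791325]
```

Call:
jog_arm(
  deltas=[
    {"hand":0,"linear":[-0.05,0.004,0],"delta_rot":[0,0,0]},
    {"hand":0,"linear":[-0.3,0.02,0],"delta_rot":[0,0,0]},
    {"hand":0,"linear":[-0.3,0,0.3],"delta_rot":[0,0,0]},
    {"hand":0,"linear":[-0.1,0,0.4],"delta_rot":[0,0,0]},
    {"hand":0,"linear":[0,0,0.4],"delta_rot":[0,0,0]},
    {"hand":0,"linear":[0,0,0],"delta_rot":[0,0,0]},
    {"hand":0,"linear":[0,0,0],"delta_rot":[0,0,0]},
  ],
)

```text
time: 20.35
position: [0.4687, 0.1094, 0.1486]
tcp_rot: [[0.997, -0.079, 0.002], [-0.079, -0.997, 0.0], [0.002, -0.001, -1.0]]
force: [0.1, -0.1, -0.3]
finger_gap: 0.008
finger_force: 0.0
```

```bash
python3 -c "
from h import *; snap('wrist','w7')"
```

```text
(no output)
```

View pics/w7.png

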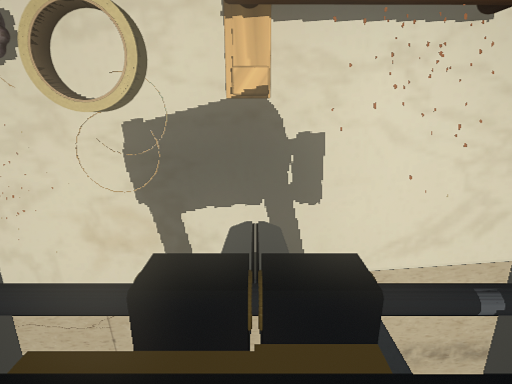

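The wedge at (250,80) lies straight on the slip under the leg, the tape hasn't moved, and the gripper is clear. I'll hand the job in.

```bash
python3 -c "
from h import *; print(manip.job_done())"
```

```text
the job is handed in; nothing more can be done
None
```

The job is handed in, with no verdict returned: the slip is flat under the short leg, the wedge is driven on top until the leg bears on it (about 3–5 N, estimated from the push force, not measured directly), and the gripper is clear.

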